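Turn the slotted disc and push the gate bar of a grain hopper home

ROBOT

A 6-joint arm with a two-finger parallel gripper is mounted at the origin on the work surface. World frame = base frame: x ahead of the robot, y to its left, z up, the work surface at z = 0. Lengths are in m, angles in rad, forces in N, time in s.
With the tool pointing down it reaches from about 0.325 to 0.9 m from the base axis. Payload 6.1 kg.
Tool frame: the origin (TCP) lies midway between the tips of the shut fingers; the grasp point (between the pads) lies 19 mm behind it; z points along the fingers, y is the line along which they close (so a half turn about z gives the same grasp; the last joint's range is limited). The gripper opens to 87 mm and grips with 3 to 60 N. Pads are 19 mm wide; open, the fingers measure 117 mm over their backs; the gripper's body (75 mm by 190 mm) begins 51 mm behind the grasp point.
Start: joints at [1.055, 0.22, 1.526, -0, 1.395, -0.126], TCP at [0.237, 0.578, 0.223] pointing down, gripper open.
Joint ranges: [-2.98, 2.98], [-0.91, 2.08], [0.09, 2.57], [-1.24, 4.39], [0.2, 2.65], [-2.68, 2.68]. Speed limits (rad/s): [2.57, 2.57, 3.01, 3.14, 3.14, 3.14].

INTERFACE

Orientations are given as a rotation vector (axis times angle).
In Python, from bench import telemetry, camera, order gives the robot as it stands.
- The arm moves only by the tool jog_arm, never from a script. Its argument "series" is a list that holds one entry, the list of rows, each a list of 6 numbers: the shift along the tool's x, y, z in mm, then the turn, a rotation vector about the tool's x, y, z in rad. In form: [[[dx, dy, dz, ax, ay, az], ...]]. A call has 1 to 5 rows; each row is the pose to reach, as a shift and turn from the pose commanded when the call began, along the tool's axes at that moment; what a row does not reach only later rows make up. A row lasts 1/10 s, in which the tool goes at most 50 mm and 8.59 degrees, less where a joint would pass 70% of its speed; a pose out of reach is approached as far as the arm can. A call with a gripper value outside its range is refused whole. "fingers" is the closure in counts, from 0 (fully open) to 255 (shut), set as the call begins (left out, the last holds). The fingers move at their own pace and stop on an object; "newtons" is the grip in N (left out, the last holds). Time passes only in rows, so rows that repeat a pose let the fingers close. It gives the time, the measured TCP pose, the force, the opening and the grip force at its end, in the units of the state.
- telemetry.get_state(): the state, without advancing time (a new reading comes with each control period).
- camera(name): name is "scene" or "top"; returns a dict with "image" (400x640x3 uint8, red, green, blue), "range_z" (400x640 float32, m along the optical axis (not along the pixel's ray), 0 where there is no reading), "camera_matrix" (3x3 intrinsics, pixels), "R" (3x3) and "t" (3): a world point X has camera coordinates R X + t. Camera axes: x right, y down, z forward; pixel columns grow to the right and rows downward; lengths in m; the calibration is good to about 2 mm. A picture is of the moment at which its call begins.
- order.close_job(): hands the job in; it is judged then, once.
The state is a dict: "t": time; "joint_pos": joint angles; "qd": joint speeds; "joint_torque": joint torques, N m; "tcp_pos": TCP position; "eef_rot": TCP orientation; "ft_force": force on the tool from outside, world axes, zero at the start; "ft_torque": the same for the moment, N m; "opening": opening from 0.0 (shut) to 1.0 (fully open); "gripper_force": force on a finger pad.
Only numpy, scipy, OpenCV 4.12 (cv2) and the standard library are available. Lean on these libraries where they do the work, as an engineer would, in place of code of your own. Each camera call takes 0.05 s, during which the arm holds its last target. There are 200 camera calls.

TASK

Shut the outlet of the small grain hopper: first turn the slotted locking disc by pushing its stud, until the slot lines up with the gate bar, then push the bar by its end block through the slot until it is fully home, the block against the end of its guide. Nothing needs gripping, fingertip pushes do it: never lift the bar off its plate, and leave the jar, the cup and the tin standing where they are.

Things in the scene. Friction and masses are not known exactly. Their poses are not given: they have to be found in the camera images.
- base: Fixed dark steel base plate, 520 x 100 x 12 mm, x -250 to 270 in its frame, carrying all gate parts. Origin on the table, straight below the disc's axis. Its x axis (long way) is the direction in which the bar is pushed, towards the hopper; y across, z up. From the rear along y = 0: open plate top (12 mm high), guide, disc, keeper fork, hopper.
- guide_end (a point): Rear end of the bar's guide, on the middle line, 12 mm above the table; at x = -96 mm in the base frame. The guide is two white walls with a 14 mm gap for the bar, 52 mm long (x -96 to -44), 42 mm wide overall, top 30 mm above the table. The bar's end block stops against this end when home.
- hopper (a point): Centre of the top of the closed round steel hopper, 225 mm above the table, at x = 192 mm in the base frame; radius 38 mm below, 70 above, with a knob 18 mm higher. It stands on a white gate housing (x 100 to 260, 57 mm high). Before the housing (x 44 to 100) is the white keeper fork, two walls with a 20 mm gap, 56 mm wide overall, 30 mm high, which takes the bar's nose.
- disc_slot (a point): Centre of the top of the aluminium disc, on its vertical axis, 30 mm above the table. Disc 76 mm across, 18 mm thick; straight slot 20 mm wide right across the middle, open above and at both ends, floor level with the plate. The frame turns with the disc, x along the slot: lined up when parallel to the base's x, either way round. Starts 35 to 90 degrees off. No click or stop when lined up.
- stud (a point): Centre of the top of the disc's black upright stud: 12 mm diameter, 32 mm tall, top 62 mm above the table, 25 mm from the disc's axis at +y of disc_slot, square to the slot. It starts on the bar's side; push it round to either side of the bar line, whichever is nearer (stops are 46 degrees beyond each). About 2 N turns it; friction holds it. The bar enters if the slot is within 6 degrees.
- bar_push (a point): Middle of the rear face of the steel bar's end block, the face to push. Block 42 mm wide, 28 tall (12 to 40 mm above the table), 16 long; this point is 26 mm above the table. x points forward along the bar. The bar is loose, about 0.4 kg, lying in the guide with 1 mm play each side, and slides by 1 to 4 N. Starts at x = -221 to -237 mm in the base frame; fully home at x = -112 mm.
- bar_nose (a point): Middle of the front tip of the same bar, 177 mm ahead of bar_push, 20 mm above the table. The bar is 12 mm wide, 16 mm tall (12 to 28 mm above the table), its last 12 mm tapering to 6 mm wide. It starts just short of the disc; home, it has passed through the slot and 21 mm into the keeper fork, at x = 65 mm in the base frame.
- jar: Loose glass jar with a dark lid, 66 mm across, 85 mm tall; origin at the centre of its underside. A bystander. Jar, cup and tin stand 130 to 170 mm to the sides of the bar line, in any order.
- cup: Loose open steel cup, 72 mm across, 70 mm tall; origin at the centre of its underside. A bystander.
- tin: Loose round aluminium tin with a lid, 72 mm across, 68 mm tall; origin at the centre of its underside. A bystander.
Not all that is in view belongs to the job. What is meant by the part that bears bar_push is not black, and is the smaller of those in its own colour.

How it is judged:
By the outcome, as a careful person would: the job done as asked, in the order asked, and still so for the second after the job is handed in, with the robot touching nothing.
It also fails if it takes over 51 s, if anything falls off the work surface, if the arm or the gripper's body presses on something with over 40 N, if the wrist force passes 120 N, or if a joint passes its speed limit or range.

## Working session

There is one attempt and no reset: what is moved stays moved. The work goes in short steps, Python scripts to look and compute and a tool call to move; the robot and the scene stay as the last step left them, time stands still between calls to the robot, and variables do not carry over. Pictures are saved under pics/ and viewed, at most 10 in all, crops included, and the job is handed in when it is done.

Besides the shell and the picture viewer there is one more tool, called after ">>>" as name([rows], argument=value, ...), one row to a line, values as JSON. jog_arm: Moves the arm, as the interface text tells. Its arguments: {"type":"object","properties":{"series":{"type":"array","items":{"type":"array","items":{"type":"array","items":{"type":"number"}}}},"fingers":{"type":"number"},"newtons":{"type":"number"}},"required":["series"]}

```bash
ls; mkdir -p pics
cat > h.py <<'E'
import numpy as np, cv2
from bench import telemetry, camera, order
def ray(c,u,v):
    d=c["R"].T@np.linalg.inv(c["camera_matrix"])@np.array([u,v,1.]); return -c["R"].T@c["t"], d
def onplane(c,u,v,z):
    o,d=ray(c,u,v); return o+d*(z-o[2])/d[2]
def cloud(c):
    v,u=np.mgrid[0:400,0:640]; z=c["range_z"]; p=np.stack([u,v,np.ones_like(u)],-1)@np.linalg.inv(c["camera_matrix"]).T*z[...,None]
    return (p-c["t"])@c["R"]
def proj(c,X):
    p=c["camera_matrix"]@(c["R"]@np.asarray(X)+c["t"]); return p[:2]/p[2]
def snap(name,f):
    c=camera(name); cv2.imwrite("pics/"+f,c["image"][...,::-1]); return c
E
python3 - <<'E'
from h import *
for n in("scene","top"):
    c=snap(n,n+"0.png"); print(n,-c["R"].T@c["t"],c["camera_matrix"][0,0])
s=telemetry.get_state(); print({k:s[k] for k in("t","tcp_pos","eef_rot","ft_force")})
E
```

```text
pics
scene [1.16890428 0.18471194 0.78171178] 363.6459346271965
top [0.50431077 0.11223268 1.10316027] 367.7776405548894
{'t': 0.1, 'tcp_pos': array([0.23721383, 0.57761022, 0.22152587]), 'eef_rot': array([-6.08274577e-01, -3.08157852e+00,  2.69540655e-03]), 'ft_force': array([ 0.06076918,  0.42740274, -0.81099271])}
```

View pics/scene0.png

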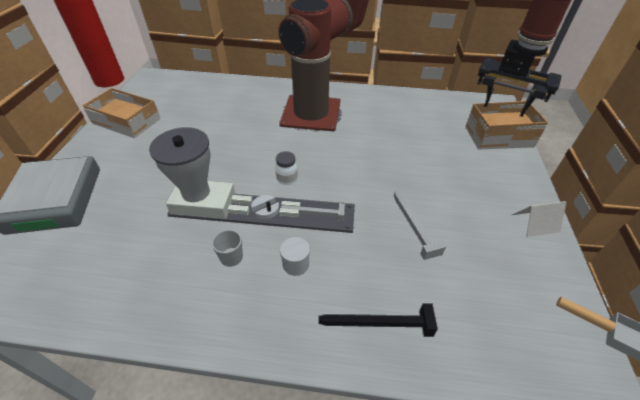

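View pics/top0.png

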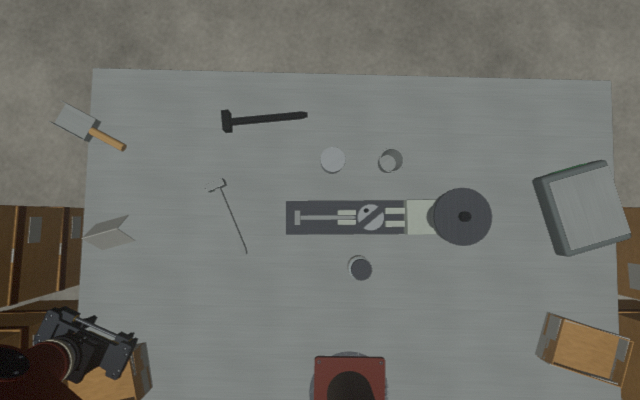

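The scene shows the plate running along world -y, with the disc at top-view (371,217), the stud near (366,210) and the bar block at (297,217). The jar is at (360,268), the tin at (332,160) and the cup at (390,160). The loose bars on the table are decoys. Next I'll measure the plate, disc, stud and block.

Run:
```python
from h import *
c=camera("top"); im=c["image"]; P=cloud(c); hsv=cv2.cvtColor(im,cv2.COLOR_RGB2HSV)
cv2.imwrite("pics/crop.png",cv2.resize(im[190:245,280:440,::-1],None,fx=5,fy=5,interpolation=cv2.INTER_CUBIC))
g=im.mean(-1)
m=((g<90)).astype(np.uint8); m[:195]=0;m[242:]=0;m[:,:280]=0;m[:,412:]=0
ys,xs=np.nonzero(m)
# plate edges: first/last dark row per column, on plane z=.012
lo=[];hi=[]
for u in range(290,402):
    r=np.nonzero(m[:,u])[0]
    if len(r): lo.append(onplane(c,u,r[0]-.5,.012)[:2]); hi.append(onplane(c,u,r[-1]+.5,.012)[:2])
lo=np.array(lo);hi=np.array(hi)
for e in(lo,hi): 
    k=np.polyfit(e[:,1],e[:,0],1); print("edge slope,x@y=.1",k[0],np.polyval(k,.1),np.std(e[:,0]-np.polyval(k,e[:,1])))
rear=[onplane(c,np.nonzero(m[v])[0][0]-.5,v,.012) for v in range(206,230)]; print("rear",np.median(rear,0))
# by height
def comp(lo,hi,box):
    mm=np.zeros(g.shape,np.uint8); z=P[...,2]; mm[(z>lo)&(z<hi)]=1; k=np.zeros_like(mm); k[box[1]:box[3],box[0]:box[2]]=1; return mm*k
for n,(a,b,bx,zz) in dict(stud=(.045,.08,(350,195,395,240),.062),block=(.034,.05,(284,200,320,236),.04),jar=(.07,.1,(330,245,385,290),.085),tin=(.055,.08,(310,140,350,180),.068),cup=(.06,.08,(370,140,410,180),.07)).items():
    q=comp(a,b,bx); v,u=np.nonzero(q); print(n,len(u),u.mean(),v.mean(),onplane(c,u.mean(),v.mean(),zz).round(4),"z",np.median(P[v,u,2]).round(4), "ext",np.ptp(P[v,u],0).round(3))
```

```text
edge slope,x@y=.1 -0.03180431900637754 0.5574260500139323 0.0009105490785838164
edge slope,x@y=.1 -0.020475312716654148 0.4597180059428852 0.0002745111293945888
rear [0.50490699 0.19866622 0.012     ]
stud 17 366.3529411764706 210.0 [ 0.5308 -0.0335  0.062 ] z 0.0603 ext [0.011 0.009 0.017]
block 87 297.41379310344826 217.06896551724137 [0.5068 0.1622 0.04  ] z 0.0388 ext [0.041 0.016 0.009]
jar 362 361.0 269.23204419889504 [ 0.3676 -0.0176  0.085 ] z 0.0836 ext [0.057 0.055 0.018]
tin 500 332.68 159.18 [0.6728 0.0647 0.068 ] z 0.0669 ext [0.07  0.071 0.016]
cup 132 392.0984848484849 159.18939393939394 [ 0.6762 -0.1038  0.07  ] z 0.0681 ext [0.07  0.069 0.013]
```

View pics/crop.png

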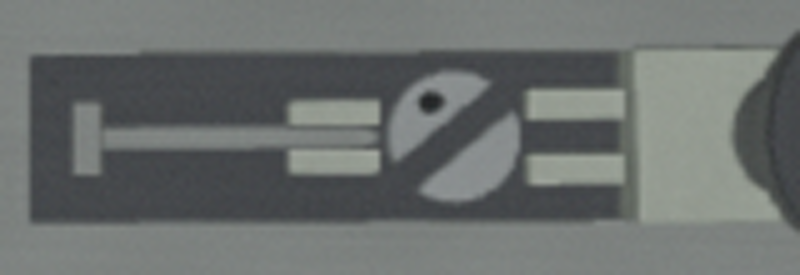

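The crop agrees with the numbers: the slot is about 43° off, and the stud sits at base angle of about 132°, so it needs to go to 90° (+y side). I'll align the tool with the base, shut the fingers and travel.

```bash
cat >> h.py <<'E'
from scipy.spatial.transform import Rotation as Ro
C=np.array([.5125,-.0513]); X=np.array([.0264,-1.]);X/=np.linalg.norm(X); Y=np.array([-X[1],X[0]])
def b2w(x,y): return C+x*X+y*Y
def w2b(p): d=np.asarray(p)[:2]-C; return np.array([d@X,d@Y])*1e3
def delta(xb,yb,z):
    s=telemetry.get_state(); R=Ro.from_rotvec(s["eef_rot"]); w=np.append(b2w(xb/1e3,yb/1e3),z/1e3)
    T=Ro.from_matrix(np.c_[np.append(-Y,0),np.append(-X,0),[0,0,-1.]])
    print("shift",(R.inv().apply(w-s["tcp_pos"])*1e3).round(1),"turn",(R.inv()*T).as_rotvec().round(3),"base now",w2b(s["tcp_pos"]).round(1),"t",s["t"], "F",s["ft_force"].round(1))
E
python3 -c "
from h import *
delta(-52,22,120); print(b2w(-.052,.022), w2b([.5308,-.0335]), w2b([.5068,.1622]))"
```

```text
shift [-492.7 -420.6  102.2] turn [-0.002 -0.001 -0.416] base now [-636.  -258.5] t 0.15 F [-0.1  0.3  0.9]
[0.53312002 0.00126249] [-17.31084857  18.76338248] [-2.13576066e+02 -6.35778483e-02]
```

>>> jog_arm([
  [[-90, -80, 0, 0, 0, -0.14], [-150, -130, 0, 0, 0, -0.28], [-200, -170, 0, 0, 0, -0.416], [-220, -190, 0, 0, 0, -0.416], [-220, -190, 0, 0, 0, -0.416]],
], fingers=255, newtons=30)

```text
t: 0.65
tcp_pos: [0.3507, 0.3535, 0.2223]
eef_rot: [0.042, -3.141, 0.0]
ft_force: [1.1, -0.5, 0.4]
opening: 0.628
gripper_force: 0.0
```

```bash
python3 -c "
from h import *
delta(-52,22,120); print(telemetry.get_state()['joint_pos'])"
```

```text
shift [-172.9 -357.   102.4] turn [-0.    -0.     0.001] base now [-408.9 -151.1] t 0.65 F [ 1.1 -0.5  0.4]
[ 6.30979858e-01 -8.72159693e-02  1.85041687e+00 -1.12042837e-04
  1.37847489e+00 -9.66770063e-01]
```

>>> jog_arm([
  [[-90, -180, 0, 0, 0, 0], [-90, -180, 0, 0, 0, 0], [-90, -180, 0, 0, 0, 0], [-110, -220, 0, 0, 0, 0], [-110, -220, 0, 0, 0, 0]],
])

```text
t: 1.15
tcp_pos: [0.4666, 0.1361, 0.2225]
eef_rot: [-0.04, 3.141, -0.0]
ft_force: [1.4, 0.0, 0.4]
opening: 0.172
gripper_force: 0.0
```

```bash
python3 -c "
from h import *
delta(-52,22,120)"
```

```text
shift [ -63.  -136.5  102.6] turn [-0.     0.    -0.001] base now [-188.6  -40.9] t 1.15 F [1.4 0.  0.4]
```

>>> jog_arm([
  [[-63, -136.5, 0, 0, 0, 0], [-63, -136.5, 0, 0, 0, 0], [-63, -136.5, 20, 0, 0, 0], [-63, -136.5, 60, 0, 0, 0], [-63, -136.5, 102, 0, 0, 0]],
])

```text
t: 1.65
tcp_pos: [0.534, 0.0013, 0.1201]
eef_rot: [-0.036, 3.139, -0.001]
ft_force: [-0.6, -0.2, -0.4]
opening: 0.007
gripper_force: 0.0
```

```bash
python3 -c "
from h import *
delta(-52,22,40)
c=snap('scene','s1.png'); im=c['image'][150:270,180:380,::-1]; cv2.imwrite('pics/s1c.png',cv2.resize(im,None,fx=4,fy=4,interpolation=cv2.INTER_CUBIC))"
```

```text
shift [ 1.1  0.  80.1] turn [-0.001  0.003 -0.004] base now [-52.   22.9] t 1.65 F [-0.6 -0.2 -0.4]
```

View pics/s1c.png

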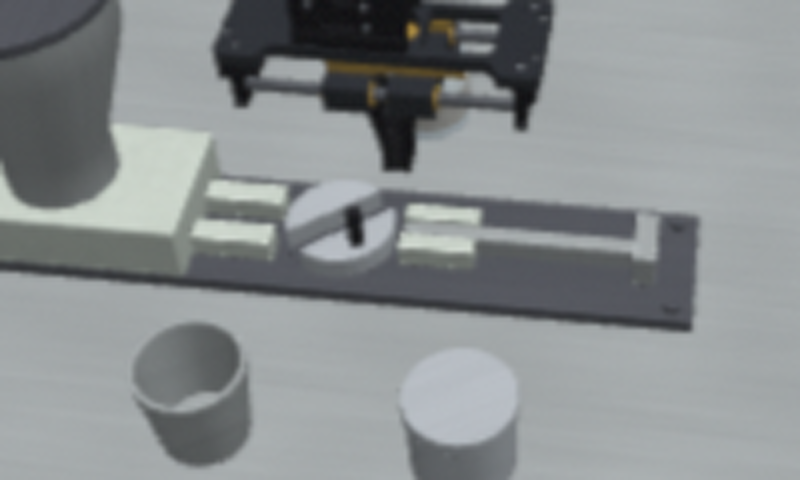

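The crop shows the shut fingers above the guide side at (397,165), the stud at (355,225), and clear space between them. I'll descend and then push along base +x.

>>> jog_arm([
  [[1, 0, 40, 0, 0.002, -0.003], [1, 0, 79, 0, 0.002, -0.003], [1, 0, 79, 0, 0.002, -0.003], [1, 0, 79, 0, 0.002, -0.003]],
])

```text
t: 2.1
tcp_pos: [0.5313, 0.0037, 0.0421]
eef_rot: [0.047, -3.138, -0.0]
ft_force: [1.3, 0.1, 1.0]
opening: 0.004
gripper_force: 0.0
```

```bash
python3 -c "
from h import *
delta(-21,22,40)"
```

```text
shift [ -1.6 -33.5   2.1] turn [ 0.    -0.004  0.003] base now [-54.5  20.3] t 2.1 F [1.3 0.1 1. ]
```

>>> jog_arm([
  [[-1.5, -6, 1, 0, 0, 0], [-1.5, -12, 1, 0, 0, 0], [-1.5, -17, 1, 0, 0, 0], [-1.5, -21, 1, 0, 0, 0], [-1.5, -25, 1, 0, 0, 0]],
])

```text
t: 2.6
tcp_pos: [0.5343, -0.0219, 0.0411]
eef_rot: [0.045, -3.14, -0.0]
ft_force: [5.2, 8.2, 3.6]
opening: 0.003
gripper_force: 4.6
```

```bash
cat >> h.py <<'E'
def stud():
    c=camera("top"); z=cloud(c)[...,2]; g=c["image"].mean(-1)
    u,v=proj(c,np.append(b2w(-.008,.022),.062)); print("expect",u.round(1),v.round(1))
def angle():
    # fit slot angle via aluminium disc pixels in top view
    c=camera("top"); return c
E
python3 -c "
from h import *
delta(-21,22,40)
for n in ('top','scene'):
    c=camera(n); u,v=proj(c,np.append(C,.03)).astype(int); print(n,u,v)
    cv2.imwrite('pics/a_%s.png'%n,cv2.resize(c['image'][v-30:v+30,u-40:u+40,::-1],None,fx=5,fy=5,interpolation=cv2.INTER_CUBIC))
a=cv2.imread('pics/a_top.png');b=cv2.imread('pics/a_scene.png');cv2.imwrite('pics/a.png',np.hstack([a,b]))"
```

```text
shift [ 0.5 -7.8  1.1] turn [ 0.    -0.001  0.002] base now [-28.8  22.5] t 2.6 F [5.2 8.2 3.6]
top 370 216
scene 264 205
```

View pics/a.png

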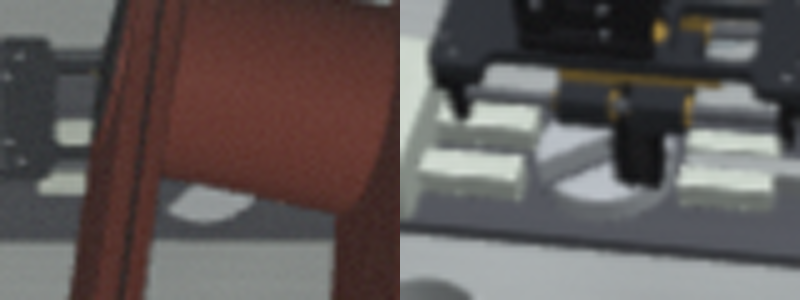

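Contact is made (8 N). In the scene view the slot is turning. I'll continue slowly to just short of the computed end point, back off, and look.

>>> jog_arm([
  [[0, -2, 1, 0, 0, 0], [0, -4, 1, 0, 0, 0], [0, -6, 1, 0, 0, 0], [0, -7, 1, 0, 0, 0], [0, -7, 1, 0, 0, 0]],
])

```text
t: 3.2
tcp_pos: [0.5355, -0.0277, 0.0402]
eef_rot: [-0.046, 3.14, 0.001]
ft_force: [3.6, 4.7, 1.0]
opening: 0.006
gripper_force: 2.5
```

```bash
python3 -c "
from h import *
delta(-60,22,120)"
```

```text
shift [  1.4  37.1 -79.8] turn [0.001 0.001 0.003] base now [-23.   23.6] t 3.2 F [3.6 4.7 1. ]
```

>>> jog_arm([
  [[0, 12, 0, 0, 0, 0], [0, 20, -40, 0, 0, 0], [0, 50, -80, 0, 0, 0], [0, 100, -80, 0, 0, 0], [0, 150, -80, 0, 0, 0]],
])

```text
t: 3.7
tcp_pos: [0.5305, 0.1228, 0.1213]
eef_rot: [-0.043, 3.14, -0.001]
ft_force: [0.0, 0.3, 0.1]
opening: 0.009
gripper_force: 0.0
```

>>> jog_arm([
  [[0, 50, 0, 0, 0, 0], [0, 100, 0, 0, 0, 0], [0, 100, 0, 0, 0, 0]],
])

```text
t: 4.0
tcp_pos: [0.5251, 0.2272, 0.1192]
eef_rot: [0.055, -3.138, -0.002]
ft_force: [0.0, -1.0, -0.5]
opening: 0.002
gripper_force: 0.0
```

Run:
```python
from h import *
delta(-255,0,20)
ims=[]
for n in ('top','scene'):
    c=camera(n); u,v=proj(c,np.append(C,.03)).astype(int)
    ims.append(cv2.resize(c['image'][v-30:v+30,u-40:u+40,::-1],None,fx=5,fy=5,interpolation=cv2.INTER_CUBIC))
    z=cloud(c)
    if n=='top':
        d=np.linalg.norm(z[...,:2]-C,axis=-1)
        q=(z[...,2]>.045)&(z[...,2]<.08)&(d<.05); vv,uu=np.nonzero(q); print("stud",len(uu),w2b(onplane(c,uu.mean(),vv.mean(),.062)))
    # slot pixels: dark pixels within disc circle r<34mm at z .03 plane (for top)
        b=cv2.cvtColor(c['image'],cv2.COLOR_RGB2GRAY)
        pts=[w2b(onplane(c,x,y,.03))for y in range(v-25,v+25) for x in range(u-25,u+25) if b[y,x]<115 and np.linalg.norm(onplane(c,x,y,.03)[:2]-C)<.036 and (x-uu.mean())**2+(y-vv.mean())**2>36]
        pts=np.float32(pts); print(len(pts),cv2.fitLine(pts,cv2.DIST_L2,0,.01,.01).ravel())
cv2.imwrite('pics/b.png',np.hstack(ims))
```

```text
shift [ 19.9 -23.   99.2] turn [ 0.001 -0.003  0.009] base now [-278.   20.] t 4.0 F [ 0.  -1.  -0.5]
stud 14 [-11.12134509  22.34960976]
161 [ 0.9248687   0.38028657 -0.11325143 -0.12571986]
```

View pics/b.png

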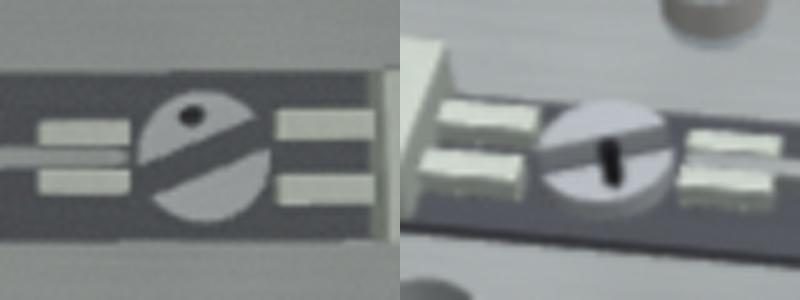

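The slot is still about 24° off. The fingertips are thinner than I assumed (about 6.7 mm half-thickness), so the TCP must reach base x ≈ -13. I'll go back and push again.

>>> jog_arm([
  [[-1, -50, 0, 0, -0.002, 0.008], [-2, -100, 0, 0, -0.002, 0.008], [-2, -150, 0, 0, -0.002, 0.008], [-2, -200, 0, 0, -0.002, 0.008], [-2, -228, 0, 0, -0.002, 0.008]],
])

```text
t: 4.6
tcp_pos: [0.5345, -0.0116, 0.1193]
eef_rot: [0.027, -3.141, 0.003]
ft_force: [0.3, 0.3, -0.0]
opening: 0.008
gripper_force: 0.0
```

>>> jog_arm([
  [[0, 0, 0, 0, 0, 0], [0, 0, 40, 0, 0, 0], [0, 0, 79, 0, 0, 0], [0, 0, 79, 0, 0, 0], [0, 0, 79, 0, 0, 0]],
])

```text
t: 5.1
tcp_pos: [0.5345, -0.0065, 0.0402]
eef_rot: [0.032, -3.139, -0.001]
ft_force: [0.8, -0.2, 0.8]
opening: 0.005
gripper_force: 0.0
```

```bash
python3 -c "
from h import *
delta(-13,22,40);delta(-13,22,40);delta(-13,22,40)"
```

```text
shift [  0.9 -31.2   0.2] turn [ 0.    -0.003 -0.006] base now [-44.2  23.1] t 5.1 F [ 0.8 -0.2  0.8]
shift [  0.9 -31.2   0.2] turn [ 0.    -0.003 -0.006] base now [-44.2  23.1] t 5.1 F [ 0.8 -0.2  0.8]
shift [  0.9 -31.2   0.2] turn [ 0.    -0.003 -0.006] base now [-44.2  23.1] t 5.1 F [ 0.8 -0.2  0.8]
```

>>> jog_arm([
  [[0.5, -8, 0, 0, 0, 0], [0.5, -16, 0, 0, 0, 0], [0.5, -20, 0, 0, 0, 0], [0.5, -23, 0, 0, 0, 0], [0.5, -25, 0, 0, 0, 0]],
])

```text
t: 5.6
tcp_pos: [0.5372, -0.0314, 0.0418]
eef_rot: [-0.032, 3.138, 0.001]
ft_force: [2.8, 4.1, 2.1]
opening: 0.005
gripper_force: 1.9
```

>>> jog_arm([
  [[0, -2, 0, 0, 0, 0], [0, -4, 0, 0, 0, 0], [0, -5, 0, 0, 0, 0], [0, -5, 0, 0, 0, 0], [0, -5, 0, 0, 0, 0]],
])

```text
t: 6.1
tcp_pos: [0.5353, -0.0366, 0.0402]
eef_rot: [0.033, -3.14, 0.0]
ft_force: [1.4, 1.7, 1.0]
opening: 0.003
gripper_force: 0.7
```

```bash
python3 -c "
from h import *
delta(-13,22,40)
camera('top')
delta(-13,22,40)
camera('top')
delta(-13,22,40)"
```

```text
shift [ 1.1 -1.1  0.3] turn [-0.    -0.001 -0.005] base now [-14.1  23.1] t 6.1 F [1.4 1.7 1. ]
shift [ 1.1 -1.1  0.2] turn [-0.    -0.001 -0.005] base now [-14.1  23.1] t 6.15 F [1.2 1.5 1. ]
shift [ 1.1 -1.1  0.2] turn [-0.    -0.001 -0.005] base now [-14.1  23.1] t 6.2 F [0.4 0.9 0.5]
```

>>> jog_arm([
  [[0, -0.5, 0, 0, 0, 0], [0, -1, 0, 0, 0, 0], [0, -1, 0, 0, 0, 0], [0, -1, 0, 0, 0, 0]],
])

```text
t: 6.6
tcp_pos: [0.5355, -0.0374, 0.0403]
eef_rot: [0.033, -3.141, -0.0]
ft_force: [0.3, 2.6, -0.2]
opening: 0.003
gripper_force: 1.1
```

>>> jog_arm([
  [[0, 15, 0, 0, 0, 0], [0, 30, -40, 0, 0, 0], [0, 60, -80, 0, 0, 0], [0, 110, -80, 0, 0, 0], [0, 160, -80, 0, 0, 0]],
])

```text
t: 7.1
tcp_pos: [0.5334, 0.1242, 0.1228]
eef_rot: [-0.031, 3.137, -0.0]
ft_force: [0.3, 0.3, -1.4]
opening: 0.005
gripper_force: 0.0
```

>>> jog_arm([
  [[0, 50, 0, 0, 0, 0], [10, 100, 0, 0, 0, 0], [22, 105, 0, 0, 0, 0], [22, 105, 0, 0, 0, 0]],
])

```text
t: 7.5
tcp_pos: [0.5059, 0.2288, 0.1199]
eef_rot: [0.04, -3.14, 0.001]
ft_force: [0.1, -0.3, -0.4]
opening: 0.004
gripper_force: 0.0
```

```bash
cat > look.py <<'E'
from h import *
def look(f):
    ims=[]
    for n in ('top','scene'):
        c=camera(n); u,v=proj(c,np.append(C,.03)).astype(int)
        ims.append(cv2.resize(c['image'][v-30:v+30,u-40:u+40,::-1],None,fx=5,fy=5,interpolation=cv2.INTER_CUBIC))
        if n=='top':
            z=cloud(c); d=np.linalg.norm(z[...,:2]-C,axis=-1)
            vv,uu=np.nonzero((z[...,2]>.045)&(z[...,2]<.08)&(d<.05)); s=w2b(onplane(c,uu.mean(),vv.mean(),.062)); print("stud",len(uu),s,np.degrees(np.arctan2(s[1],s[0])))
            # disc's stud-free half and slot edges: minAreaRect of slot pixels
            b=cv2.cvtColor(c['image'],cv2.COLOR_RGB2GRAY)
            pts=np.float32([w2b(onplane(c,x,y,.03))for y in range(v-25,v+25) for x in range(u-25,u+25) if b[y,x]<115])
            pts=pts[(np.hypot(*pts.T)<36)&(np.hypot(*(pts-s).T)>15)]
            f2=cv2.fitLine(pts,cv2.DIST_HUBER,0,.01,.01).ravel(); print("slot",np.degrees(np.arctan2(f2[1],f2[0])),f2[2:],len(pts))
    cv2.imwrite('pics/'+f,np.hstack(ims))
E
python3 -c "
from look import *
delta(-255,0,22); look('d.png')"
```

```text
shift [  0.6 -25.1  98. ] turn [-0.001 -0.002 -0.001] base now [-280.1    0.8] t 7.5 F [ 0.1 -0.3 -0.4]
stud 18 [-1.32073221 24.00347928] 93.14938321237354
slot -0.25803965 [ 0.23223437 -1.0271211 ] 172
```

View pics/d.png

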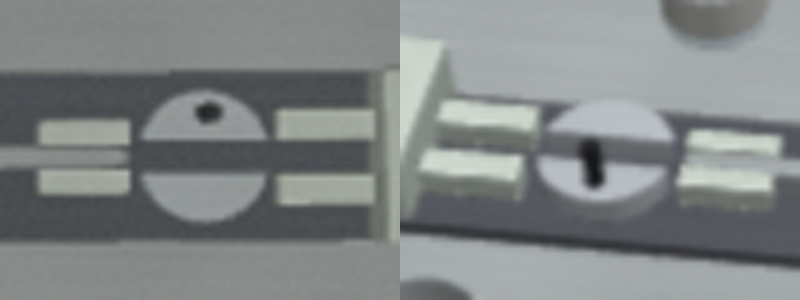

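The top view shows the slot level with the guide walls (slot fit -0.3°, stud 93°), so it is lined up. Next I'll descend behind the block and push the bar.

>>> jog_arm([
  [[0.5, 25, 40, 0, 0, 0], [0.5, 10, 80, 0, 0, 0], [0.5, 0, 97, 0, 0, 0], [0.5, 0, 97, 0, 0, 0], [0.5, 10, 97, 0, 0, 0]],
])

```text
t: 8.1
tcp_pos: [0.5084, 0.2354, 0.0239]
eef_rot: [-0.027, 3.141, -0.001]
ft_force: [0.0, 0.3, 0.1]
opening: 0.003
gripper_force: 0.0
```

```bash
python3 -c "
from h import *
delta(-119,0,23)"
```

```text
shift [   1.9 -167.7    1. ] turn [-0.     0.    -0.009] base now [-286.7    3.5] t 8.1 F [0.  0.3 0.1]
```

>>> jog_arm([
  [[2, -20, 0, 0, 0, -0.006], [2, -40, 0, 0, 0, -0.006], [2, -53, 0, 0, 0, -0.006], [2, -53, 0, 0, 0, -0.006], [2, -58, 0, 0, 0, -0.006]],
])

```text
t: 8.6
tcp_pos: [0.5077, 0.1796, 0.0247]
eef_rot: [-0.042, 3.139, 0.001]
ft_force: [0.7, 1.0, 0.1]
opening: 0.003
gripper_force: 0.0
```

```bash
python3 -c "
from h import *
delta(-119,0,23)"
```

```text
shift [   1.4 -112.     1.6] turn [0.001 0.002 0.   ] base now [-231.     1.3] t 8.6 F [0.7 1.  0.1]
```

>>> jog_arm([
  [[1, -5, 1, 0, 0, 0], [1, -10, 1, 0, 0, 0], [1, -15, 1, 0, 0, 0], [1, -20, 1, 0, 0, 0], [1, -25, 1, 0, 0, 0]],
])

```text
t: 9.1
tcp_pos: [0.5071, 0.1551, 0.0234]
eef_rot: [-0.043, 3.139, 0.003]
ft_force: [-0.3, 5.4, 4.5]
opening: 0.01
gripper_force: 2.7
```

>>> jog_arm([
  [[0, -5, 0, 0, 0, 0], [0, -10, 0, 0, 0, 0], [0, -15, 0, 0, 0, 0], [0, -20, 0, 0, 0, 0], [0, -25, 0, 0, 0, 0]],
])

```text
t: 9.6
tcp_pos: [0.5078, 0.1301, 0.0234]
eef_rot: [-0.043, 3.14, 0.003]
ft_force: [-0.1, 6.1, 4.9]
opening: 0.005
gripper_force: 2.7
```

```bash
python3 -c "
from h import *
delta(-119,0,23)"
```

```text
shift [  0.1 -62.4   0.2] turn [0.002 0.002 0.001] base now [-181.4    0. ] t 9.6 F [-0.1  6.1  4.9]
```

>>> jog_arm([
  [[0, -5, 0, 0, 0, 0], [0, -10, 0, 0, 0, 0], [0, -15, 0, 0, 0, 0], [0, -20, 0, 0, 0, 0], [0, -25, 0, 0, 0, 0]],
])

```text
t: 10.1
tcp_pos: [0.5083, 0.1049, 0.0232]
eef_rot: [-0.043, 3.14, 0.002]
ft_force: [0.1, 4.2, 4.2]
opening: 0.006
gripper_force: 2.5
```

>>> jog_arm([
  [[0, -5, 0, 0, 0, 0], [0, -10, 0, 0, 0, 0], [0, -15, 0, 0, 0, 0], [0, -20, 0, 0, 0, 0], [0, -25, 0, 0, 0, 0]],
])

```text
t: 10.6
tcp_pos: [0.5088, 0.0794, 0.023]
eef_rot: [-0.043, 3.14, 0.002]
ft_force: [-0.0, 6.2, 3.6]
opening: 0.011
gripper_force: 2.8
```

```bash
python3 -c "
from h import *
delta(-119,0,23)"
```

```text
shift [ -0.2 -11.8  -0. ] turn [0.001 0.001 0.001] base now [-130.8   -0.2] t 10.6 F [-0.   6.2  3.6]
```

>>> jog_arm([
  [[0, -3, 0, 0, 0, 0], [0, -6, 0, 0, 0, 0], [0, -8, 0, 0, 0, 0], [0, -9, 0, 0, 0, 0], [0, -10, 0, 0, 0, 0]],
])

```text
t: 11.1
tcp_pos: [0.509, 0.0695, 0.0229]
eef_rot: [-0.043, 3.14, 0.001]
ft_force: [-0.1, 5.7, 4.7]
opening: 0.008
gripper_force: 2.9
```

>>> jog_arm([
  [[0, -0.5, 0, 0, 0, 0], [0, -1, 0, 0, 0, 0], [0, -1.5, 0, 0, 0, 0], [0, -2, 0, 0, 0, 0], [0, -2, 0, 0, 0, 0]],
])

```text
t: 11.6
tcp_pos: [0.5091, 0.0682, 0.0229]
eef_rot: [-0.042, 3.14, 0.003]
ft_force: [0.6, 7.9, 4.4]
opening: 0.007
gripper_force: 4.2
```

```bash
python3 -c "
from h import *
delta(-119,0,23)"
```

```text
shift [-0.3 -0.5 -0.1] turn [0.002 0.001 0.001] base now [-119.5   -0.3] t 11.6 F [0.6 7.9 4.4]
```

>>> jog_arm([
  [[0, -0.5, 0, 0, 0, 0], [0, -1, 0, 0, 0, 0], [0, -1, 0, 0, 0, 0]],
])

```text
t: 11.9
tcp_pos: [0.5091, 0.0681, 0.023]
eef_rot: [-0.042, 3.14, 0.006]
ft_force: [1.3, 13.1, 4.9]
opening: 0.002
gripper_force: 6.3
```

>>> jog_arm([
  [[0, -0.5, 0, 0, 0, 0], [0, -1, 0, 0, 0, 0], [0, -1, 0, 0, 0, 0]],
])

```text
t: 12.2
tcp_pos: [0.5091, 0.0681, 0.023]
eef_rot: [-0.042, 3.14, 0.008]
ft_force: [1.7, 16.5, 5.7]
opening: 0.004
gripper_force: 8.4
```

The force rises with no motion at TCP base x ≈ -119.4, so the block is against the guide end. I'll retreat and check.

>>> jog_arm([
  [[0, 5, 0, 0, 0, 0], [0, 20, 0, 0, 0, 0], [0, 40, -30, 0, 0, 0], [0, 80, -80, 0, 0, 0], [0, 130, -100, 0, 0, 0]],
])

```text
t: 12.7
tcp_pos: [0.5064, 0.1806, 0.1171]
eef_rot: [-0.039, 3.139, -0.002]
ft_force: [1.4, 0.5, 1.0]
opening: 0.003
gripper_force: 0.0
```

>>> jog_arm([
  [[0, 50, 0, 0, 0, 0], [0, 80, -20, 0, 0, 0], [0, 80, -20, 0, 0, 0], [0, 80, -20, 0, 0, 0]],
])

```text
t: 13.1
tcp_pos: [0.5031, 0.2608, 0.1346]
eef_rot: [-0.046, 3.141, -0.002]
ft_force: [-0.5, -0.3, -0.5]
opening: 0.004
gripper_force: 0.0
```

Run:
```python
from h import *
ims=[]
for n in ('top','scene'):
    c=camera(n); u,v=proj(c,np.append(b2w(-.04,0),.03)).astype(int)
    ims.append(cv2.resize(c['image'][v-35:v+35,u-50:u+50,::-1],None,fx=4,fy=4,interpolation=cv2.INTER_CUBIC))
    if n=='top':
        P=cloud(c); g=P[200:236,284:345]; vv,uu=np.nonzero((g[...,2]>.034)&(g[...,2]<.05)); print("block",len(uu),w2b(onplane(c,uu.mean()+284,vv.mean()+200,.04)))
        for nm,a,b,bx,zz in(("jar",.07,.1,(330,245,385,290),.085),("tin",.055,.08,(310,140,350,180),.068),("cup",.06,.08,(370,140,410,180),.07)):
            z=P[bx[1]:bx[3],bx[0]:bx[2],2]; vv,uu=np.nonzero((z>a)&(z<b)); print(nm,len(uu),onplane(c,uu.mean()+bx[0],vv.mean()+bx[1],zz).round(4))
cv2.imwrite('pics/e.png',np.hstack(ims)); print(telemetry.get_state()["tcp_pos"])
```

```text
block 72 [-104.86291742   -2.38256626]
jar 360 [ 0.3677 -0.0177  0.085 ]
tin 502 [0.6728 0.0648 0.068 ]
cup 135 [ 0.6761 -0.1029  0.07  ]
[0.50267998 0.25928662 0.13360614]
```

View pics/e.png

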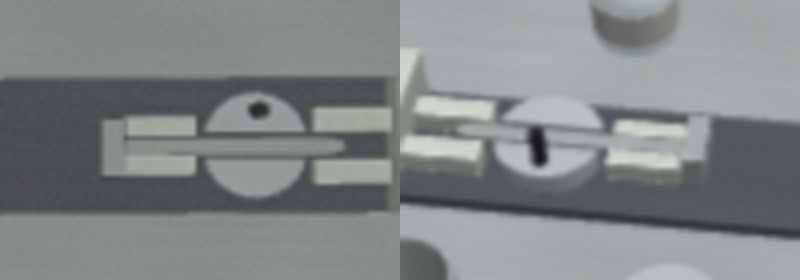

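The block sits against the guide end (centre measured at -104.9 mm, expected -104), the nose is in the keeper fork, and the jar, tin and cup have not moved. I'll hand in.

```bash
python3 -c "
from bench import order
print(order.close_job())"
```

```text
the job is handed in; nothing more can be done
None
```

The hopper outlet is shut and the job is handed in: I turned the disc into line, then pushed the bar fully home against its guide; the jar, cup and tin are where they were, and about 13 s of the 51 s were used.

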